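# Clamp a plaque in the guarded lever press

### The arm

A 7-joint arm with a two-finger parallel gripper is mounted at the origin on the work surface. World frame = base frame: x ahead of the robot, y to its left, z up, the work surface at z = 0. Lengths are in m, angles in rad, forces in N, time in s.
With the tool pointing down it reaches from about 0.4 to 0.85 m from the base axis. Payload 6.9 kg.
Tool frame: the origin (TCP) lies midway between the tips of the shut fingers; the grasp point (between the pads) lies behind it (ctrl.pinch_z is the z of the grasp point in the tool frame, in m); z points along the fingers, y is the line along which they close (so a half turn about z gives the same grasp; the last joint's range is limited). The gripper opens to 85 mm and grips with 20 to 120 N. Pads are 22 mm wide; open, the fingers measure 114 mm over their backs; the gripper's body (76 mm by 85 mm) begins 54 mm behind the grasp point. The pads swing forward as they close: fully open they stand 13 mm farther back than shut.
Start: joints at [-1.058, 0.507, -0.238, 1.5, 0.126, 1.149, -0.155], TCP at [0.247, 0.574, 0.209] pointing down, gripper open.
Joint ranges: [-3.08, 3.08], [-0.24, 2.05], [-1.43, 1.35], [0, 2.5], [-1.52, 4.66], [0.17, 1.96], [-2.89, 2.89]. Speed limits (rad/s): [2.39, 2.39, 3.14, 3.14, 3.14, 3.14, 3.14].

### API

Orientations are given as a unit quaternion [w, x, y, z].
In Python, from station import ctrl, get_state, vision, ticket, models gives the robot as it stands. Calls block until the motion is done:
- ctrl.movep(position, orientation): joint-space move of the TCP to a pose.
- ctrl.movel(position, frame=None, max_speed=0.15): straight line of the TCP; frame=None keeps the orientation; max_speed is the mean speed in m/s.
- ctrl.set_joints(angles): joint-space move.
- ctrl.ungrasp() and ctrl.close_gripper(force=None): open the fingers fully, or close them until they stop; force is the grip in N (None keeps the last).
- ctrl.pause(seconds).
- ctrl.ik(position, orientation): joint angles nearest the present ones, or None.
- get_state(): the state.
- vision.grab_frame(name): name is "scene" or "top"; returns (picture, depth): 480x640x3 uint8, blue, green, red; 480x640 float32, m along the optical axis (not along the pixel's ray), 0 where there is no reading.
- vision.camera_info(name): a dict with "mtx" (3x3 intrinsics, pixels), "R" (3x3) and "t" (3): a world point X has camera coordinates R X + t. Camera axes: x right, y down, z forward; pixel columns grow to the right and rows downward; lengths in m; the calibration is good to about 2 mm. A picture is of the moment at which its call begins. camera_info takes no time and is no camera call.
A pose or a line that the arm cannot do raises ctrl.Unreachable and nothing moves.
- ticket.close_job(): hands the job in; it is judged then, once.
Trained networks look in the newest picture that a camera, given by its name, has taken for a name from the list of things; names that differ only in an ending like _2 or _b are one class to them, and where a whole thing is asked for, a point or a joint stands for the part that bears it (a point fixed in the world has none). Each returns a list of dicts, best first, with "p" (0 to 1); they miss things now and then, are a little off and sometimes report something else, mostly with a low value. They report only what shows in the picture. A call takes as long as a camera call. They do not tell look-alikes from the thing itself.
- models.recognise(camera, target): "point" ([column, row] in pixels, amid what is visible of it).
- models.masks_of(camera, target): "mask" (480x640 bool, what is visible of it) and "point" ([column, row] in pixels, amid what is visible of it).
The state is a dict: "time": time; "qpos": joint angles; "qd": joint speeds; "tau": joint torques, N m; "tcp_pos": TCP position; "eef_rot": TCP orientation; "contact_force": force on the tool from outside, world axes, zero at the start; "wrist_torque": the same for the moment, N m; "width": finger opening in m; "gripper_force": force on a finger pad.
Only numpy, scipy, OpenCV 4.12 (cv2) and the standard library are available. Lean on these libraries where they do the work, as an engineer would, in place of code of your own. Each camera call takes 0.05 s, during which the arm holds its last target. There are 200 camera calls.

### The job

Slide the wooden plaque lying in the press's channel all the way in against the back stop by pushing its near end with the fingertips. Then reach down through the window of the guard, press the lever all the way down so that it stays there, and withdraw. Do not touch the guard at any time, do not lift the plaque, and leave the other things on the table where they are.

Things in the scene. Friction and masses are not known exactly. Their poses are not given: they have to be found in the camera images.
- press: Fixed grey bench press, placed and turned anew each time. Origin on the table, under its centre line; x from the open loading end towards the column at the rear, z up. In its frame, mm: bed x -170 to 110, y -85 to 85, top z 12; guide strips x -120 to 30, inner faces y -33 and 33, tops z 24; back stop, face at x 35, up to z 32; column x 60 to 110, y -34 to 34, up to z 130.
- guard: Fixed guard, same origin and axes as the press. Steel roof 4 mm thick, top z 130, x -66 to 60, y -80 to 80, with a window x -50 to 26, y -36 to 36 (76 by 72 mm); four corner posts 10 mm square; clear panels close both sides and the front (x -66), the front one from z 50 up, with a slot for the plaque below. Must not be touched.
- window (a point): Centre of the guard's window, at the level of the roof's top: press frame (-12, 0, 130) mm.
- lever (a joint): Angle of the press lever, rad: 0 raised (starts at 0 to 0.08), 0.36 fully down at its limit. A stiff hinge: it stays where it is left, and takes about 5 to 6 N down on its pad to move. Hinge along y at press frame x 85, z 94 mm; a bar 14 mm thick runs from it towards -x to the pad. Its clamp foot comes down to just above the plaque.
- lever_pad (a point): Centre of the upper face of the lever's black round pad, 32 mm across, 10 mm thick, right below the window. Press frame: (-10, 0, 122) mm when raised, about (-14, 0, 87) mm when fully down.
- plaque: Loose wooden plaque 180 x 60 x 15 mm, a small dark dot at each end, about 110 g, flat on the bed in the channel between the guide strips, its length along the press's x. Origin: centre of its underside; x towards the back stop, z up. Starts 30 to 50 mm short of the back stop; when home its near end is at press frame x -145 mm.
- plaque_near (a point): Centre of the plaque's near end face (towards the loading end), 7.5 mm above its underside: the face to push.
- plaque_far (a point): Centre of the plaque's far end face, 7.5 mm above its underside; meets the back stop when home.
- jar: Loose glass jar with a steel lid, 70 mm across, 90 mm high, origin at the centre of its underside. Leave alone.
- cup: Loose yellow plastic cup, 68 mm across, 85 mm high, origin at the centre of its underside. Leave alone.
- cone: Loose brown craft cone, 68 mm across at the foot, 110 mm high, origin at the centre of its underside. Leave alone.
- tape: Loose cardboard ring lying flat, 72 mm across, 45 mm high, origin at the centre of its underside. Leave alone.
- wreath: Loose brown wreath ring lying flat, 130 mm across, 35 mm high, origin at the centre of its underside. Leave alone.
- spare: A second wooden plaque, 180 x 60 x 15 mm, lying on the table beside the press, origin at the centre of its underside. Leave alone.
Things that resemble listed ones, but are neither listed nor needed, are in the scene too. Leave any green or purple look-alike of the plaque alone.

How it is judged:
On the way, in this order (a step that is already met when the one before it is completed fails the run):
1. the plaque is pushed home against the back stop (x of plaque_far in the frame of press between 0.031 and 0.04 m and y of plaque_far in the frame of press between -0.012 and 0.012 m and angle between the x axis of plaque and the x axis of press, either way round below 0.12 rad and angle between plaque's own z axis and vertical below 0.06 rad and z of plaque in the frame of press below 0.016 m), for 0.2 s.
2. the lever is pressed all the way down (value of joint lever above 0.33 rad), for 0.2 s.
At the end, for the whole second after the job is handed in: The plaque lies flat in the channel, its far end within 4 mm of the back stop; the lever is down past 0.33 of its 0.36 rad; both are at rest (all of step 1 and value of joint lever above 0.33 rad and linear speed of plaque below 0.01 m/s and velocity of joint lever below 0.05 rad/s); the robot touches nothing.
It fails at once if the robot touches the guard (contact force between any of the arm, the fingers and guard above 0.3 N).
It fails at once if the plaque is lifted or tipped (z of plaque in the frame of press above 0.022 m or angle between plaque's own z axis and vertical above 0.15 rad).
It fails at once if the lever is pressed before the plaque is home (value of joint lever above 0.2 rad and not (x of plaque_far in the frame of press above 0.029 m)).
It fails at once if another thing on the table is moved more than 20 mm, or lifted or tipped (distance of any of jar, cup, cone, tape, wreath, spare from where it was at the start of the episode above 0.02 m or angle between any of jar, cup, cone, tape, wreath, spare's own z axis and vertical above 0.4 rad).
It also fails if it takes over 45 s, if anything falls off the work surface, if the arm or the gripper's body presses on something with over 40 N, if the wrist force passes 120 N, or if a joint passes its speed limit or range.

## Working session

There is one attempt and no reset: what is moved stays moved. The work goes in short steps, each a Python script; the robot and the scene stay as the last script left them, time stands still between calls to the robot, and variables do not carry over. Pictures are saved under pics/ and viewed, at most 10 in all, crops included, and the job is handed in when it is done.

```bash
ls; mkdir -p pics; python3 - <<'E'
from station import ctrl,get_state,vision,models
import cv2,numpy as np
for n in("scene","top"):
    im,d=vision.grab_frame(n);cv2.imwrite(f"pics/{n}0.png",im);np.save(f"{n}_d.npy",d);np.save(f"{n}_im.npy",im)
    c=vision.camera_info(n);print(n,(-c["R"].T@c["t"]).round(3),c["mtx"][0,0])
    for t in("plaque","lever_pad","press","guard","spare"):
        print(t,[(np.round(r["point"]).tolist(),round(r["p"],2)) for r in models.recognise(n,t)][:5])
print(get_state()["time"],ctrl.pinch_z)
E
```

```text
pics
scene [ 0.9   -0.402  0.991] 484.94570852385294
plaque [([249.0, 230.0], 0.97), ([341.0, 225.0], 0.87), ([142.0, 266.0], 0.82), ([218.0, 396.0], 0.82), ([346.0, 147.0], 0.81)]
lever_pad [([388.0, 244.0], 0.82)]
press [([384.0, 263.0], 0.79)]
guard [([375.0, 254.0], 0.77)]
spare [([274.0, 319.0], 0.78)]
top [0.316 0.017 1.423] 541.8190928190502
plaque [([440.0, 349.0], 0.97), ([214.0, 312.0], 0.73), ([347.0, 310.0], 0.69), ([287.0, 238.0], 0.65), ([460.0, 216.0], 0.6)]
lever_pad [([294.0, 186.0], 0.53)]
press [([297.0, 194.0], 0.62)]
guard [([280.0, 179.0], 0.89)]
spare [([388.0, 230.0], 0.62)]
0.6 -0.0187
```

View pics/scene0.png

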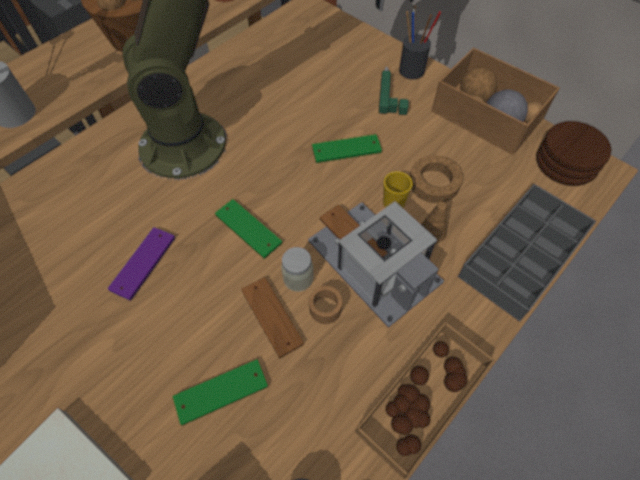

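View pics/top0.png

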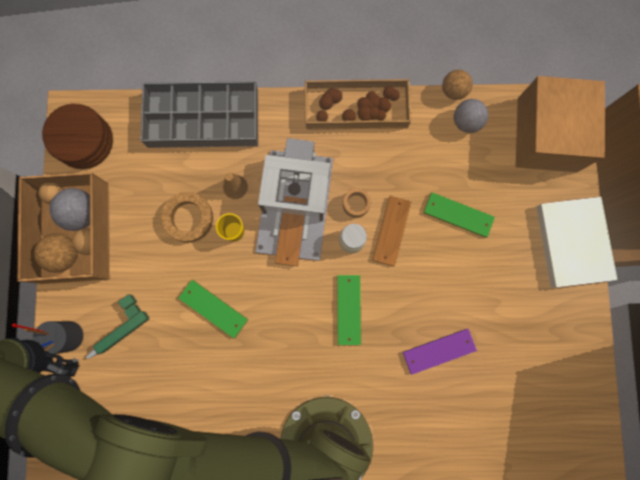

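The scene picture shows the press at about (380,265), with its plaque sticking out at (345,222). In the top picture the press is at (293,200), the plaque at (289,240), and the rear column at (298,150).

Possible plaques in the top picture:
- Wood in the channel, (289,240): my choice.
- Spare, (392,230).
- Green, (213,309), (348,310) and (459,215).
- Purple, (440,350).

Next I fit the press pose to the depth data and check it with an overlay crop.

```bash
cat > h.py <<'E'
import numpy as np,cv2
from station import ctrl,get_state,vision,models,ticket
def cloud(n,d):
    c=vision.camera_info(n);v,u=np.mgrid[:480,:640]
    K=c["mtx"];P=np.stack([(u-K[0,2])/K[0,0]*d,(v-K[1,2])/K[1,1]*d,d],-1)
    return (P-c["t"])@c["R"]
def proj(n,X):
    c=vision.camera_info(n);p=(np.atleast_2d(X)@c["R"].T+c["t"])@c["mtx"].T
    return p[:,:2]/p[:,2:]
def w(pose,X):
    x,y,a=pose;X=np.atleast_2d(X).astype(float)/1000;c,s=np.cos(a),np.sin(a)
    return np.c_[x+c*X[:,0]-s*X[:,1],y+s*X[:,0]+c*X[:,1],X[:,2]]
E
cat > fit.py <<'E'
from h import *
from scipy.optimize import minimize
res={}
def inside(q,x0,x1,y0,y1,s=1.):
    d=np.minimum.reduce([q[:,0]-x0,x1-q[:,0],q[:,1]-y0,y1-q[:,1]]);return 1/(1+np.exp(-d/s))
for n in("top","scene"):
    d=np.load(n+"_d.npy");P=cloud(n,d)
    box=(slice(120,280),slice(235,350)) if n=="top" else (slice(180,330),slice(300,460))
    Q=P[box].reshape(-1,3)
    m=(abs(Q[:,2]-.13)<.005)&(d[box].ravel()>0)
    print(n,m.sum(),"roof z",np.median(Q[m,2]),"bed z",np.median(Q[(Q[:,2]>.007)&(Q[:,2]<.02),2]))
    # every pixel's ray cut with z=.13
    C=-vision.camera_info(n)["R"].T@vision.camera_info(n)["t"]
    R=C+(Q-C)*((.13-C[2])/(Q[:,2]-C[2]))[:,None]
    def cost(p):
        c,s=np.cos(p[2]),np.sin(p[2]);q=(R[:,:2]-p[:2])@np.array([[c,-s],[s,c]])*1000
        f=np.maximum(inside(q,-66,60,-80,80)*(1-inside(q,-50,26,-36,36)),inside(q,55,110,-34,34))
        return np.mean((f-m)**2)
    best=None
    for a in(-.3,-.1,.1,.3):
        c0=np.median(R[m,:2],0)
        r=minimize(cost,[c0[0],c0[1],a],method="Nelder-Mead",options=dict(initial_simplex=[[c0[0]+i,c0[1]+j,a+k] for i,j,k in((0,0,0),(.03,0,0),(0,.03,0),(0,0,.2))],xatol=1e-5,fatol=1e-8))
        if best is None or r.fun<best.fun:best=r
    print(n,best.x.round(4),best.fun)
    res[n]=best.x
p=(res["top"]+res["scene"])/2;np.save("pose.npy",p);print(p)
out=[]
for n,(x,y) in dict(top=(235,130),scene=(300,190)).items():
    im=cv2.resize(np.load(n+"_im.npy")[y:y+140,x:x+140],None,fx=4,fy=4,interpolation=cv2.INTER_CUBIC)[:560,:400 if n=="top" else 560]
    for L,z,col in(([[-66,-80],[60,-80],[60,80],[-66,80]],130,(0,0,255)),([[-50,-36],[26,-36],[26,36],[-50,36]],130,(0,255,0)),([[-170,-85],[110,-85],[110,85],[-170,85]],12,(255,0,0)),([[-120,-33],[30,-33],[30,33],[-120,33]],24,(255,255,0))):
        uv=(proj(n,w(p,[[*l,z] for l in L]))-[x-.5,y-.5])*4-.5
        cv2.polylines(im,[uv.round().astype(int)],True,col,1)
    out.append(im)
im=np.hstack(out);cv2.imwrite("pics/fit.png",cv2.resize(im,None,fx=.83,fy=.83))
# plaque near end: wood-top pixels (z 27mm) ahead of the guard
for n in("top","scene"):
    r=[k for k in models.masks_of(n,"plaque")]
    P=cloud(n,np.load(n+"_d.npy"))
    for k in r:
        q=P[k["mask"]];c,s=np.cos(p[2]),np.sin(p[2])
        a=(q[:,:2]-p[:2])@np.array([[c,-s],[s,c]])*1000
        if abs(np.median(a[:,1]))<40: print(n,k["p"],"x 1/99%",np.percentile(a[:,0],[1,5,99]).round(1),"y",np.percentile(a[:,1],[2,98]).round(1),"z",np.median(q[:,2]))
E
python3 fit.py
```

```text
top 2760 roof z 0.13009079508398813 bed z 0.012441026861761436
top [ 0.6654  0.0595 -0.3   ] nan
scene 3719 roof z 0.12810386820350514 bed z 0.010402049953922533
scene [ 0.673   0.0521 -0.3   ] nan
[ 0.66921753  0.05580077 -0.3       ]
top 0.9 x 1/99% [-218.2 -211.5  -41.9] y [-51.7  16.4] z 0.02688555040571685
scene 0.86 x 1/99% [-214.7 -208.9  -12.8] y [-55.4  19.7] z 0.02473296651408564
scene 0.64 x 1/99% [-184.8 -159.4   90.2] y [-93.2  80.9] z 0.09932459276700326fit.py:14: RuntimeWarning: divide by zero encountered in divide
  R=C+(Q-C)*((.13-C[2])/(Q[:,2]-C[2]))[:,None]
fit.py:14: RuntimeWarning: invalid value encountered in multiply
  R=C+(Q-C)*((.13-C[2])/(Q[:,2]-C[2]))[:,None]
```

View pics/fit.png

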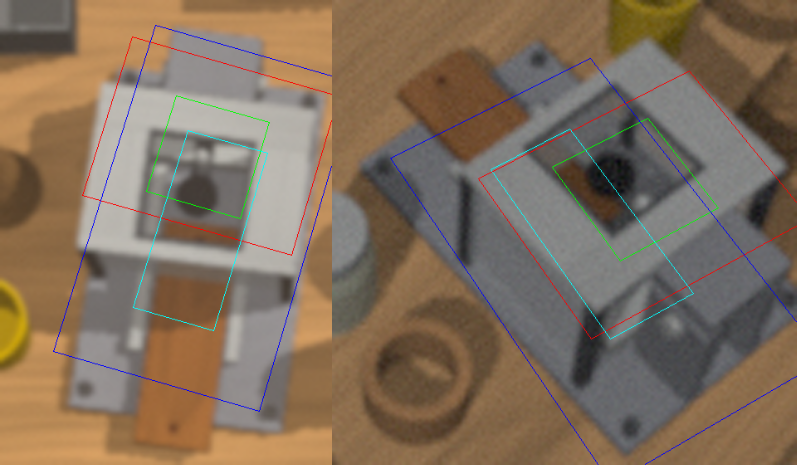

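The overlay shows the fit failed because zero-depth pixels gave NaNs. The roof, window and plaque are clear in both views. I'll fix the fit by building rays independently of depth.

```bash
python3 - <<'E'
s=open('fit.py').read()
s=s.replace('R=C+(Q-C)*((.13-C[2])/(Q[:,2]-C[2]))[:,None]','G=cloud(n,np.ones((480,640)))[box].reshape(-1,3);R=C+(G-C)*((.13-C[2])/(G[:,2]-C[2]))[:,None]')
s=s.replace('abs(Q[:,2]-.13)<.005','abs(Q[:,2]-.13)<.007')
s=s.replace('pics/fit.png','pics/fit2.png')
open('fit.py','w').write(s)
E
python3 fit.py
```

```text
top 2918 roof z 0.1301382278865304 bed z 0.012441026861761436
top [ 0.6439  0.0661 -0.1454] 0.00566219741712589
scene 3866 roof z 0.1280213042263214 bed z 0.010402049953922533
scene [ 0.6476  0.0633 -0.1494] 0.005211124958215415
[ 0.64578277  0.0646837  -0.14737887]
top 0.9 x 1/99% [-194.5 -188.7  -17.6] y [-29.8  28.1] z 0.02688555040571685
scene 0.86 x 1/99% [-190.6 -186.9    6.8] y [-35.6  28. ] z 0.02473296651408564
scene 0.64 x 1/99% [-160.7 -136.1  111.1] y [-83.6  77.2] z 0.09932459276700326
```

View pics/fit2.png

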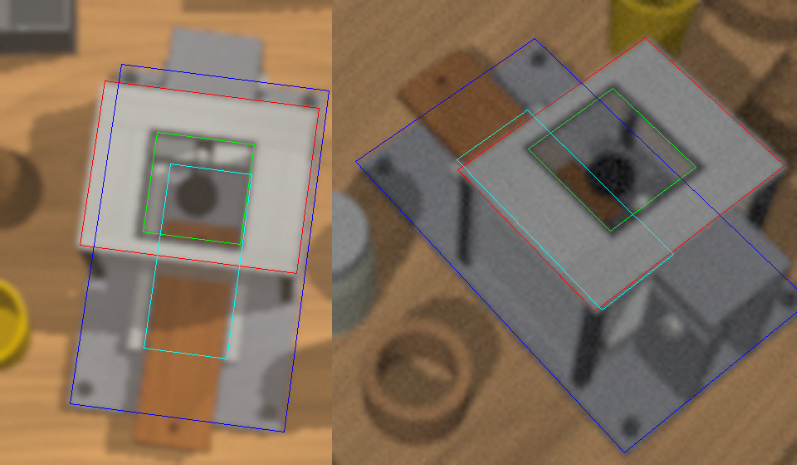

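The fit is now good to about 2–3 mm in both views: the roof, window and bed outlines coincide. The near end of the plaque is at press x ≈ -191, 46 mm short of home, which is within the expected range. Next I move to a hover in front of that end, close the fingers, and check the shut finger shape.

```bash
cat >> h.py <<'E'
pose=np.load("pose.npy")
from scipy.spatial.transform import Rotation as Ro
def quat(flip):
    a=pose[2]+(np.pi if flip else 0)
    R=Ro.from_euler("z",a)*Ro.from_euler("x",np.pi)
    x,y,z,v=R.as_quat();return [v,x,y,z]
def st():
    s=get_state();c,sn=np.cos(pose[2]),np.sin(pose[2]);t=np.array(s["tcp_pos"])
    a=(t[:2]-pose[:2])@np.array([[c,-sn],[sn,c]])*1000
    print("t",round(s["time"],2),"press mm",a.round(1),round(t[2]*1000,1),"F",np.round(s["contact_force"],1),"width",round(s["width"],4))
    return s
E
python3 - <<'E'
from h import *
q0=np.array(get_state()["qpos"]);X=w(pose,[-225,0,180])[0]
best=None
for f in(0,1):
    j=ctrl.ik(X,quat(f));print(f,None if j is None else np.round(j,2))
    if j is not None:
        e=abs(np.array(j)-q0).max()
        if best is None or e<best[0]:best=(e,f)
f=best[1];open("flip","w").write(str(f))
for P in([-225,0,20],[-156,0,20],[-12,0,200],[-12,0,85]):print(P,w(pose,P)[0].round(3),ctrl.ik(w(pose,P)[0],quat(f)) is not None)
ctrl.movep(X,quat(f));ctrl.close_gripper(20);s=st();print(np.round(s["eef_rot"],3),np.round(quat(f),3))
im,d=vision.grab_frame("scene");np.save("g_d.npy",d)
u,v=proj("scene",s["tcp_pos"])[0].astype(int);print(u,v)
cr=im[max(v-90,0):v+60,max(u-90,0):u+110];cv2.imwrite("pics/g.png",cv2.resize(cr,None,fx=4,fy=4,interpolation=cv2.INTER_CUBIC))
# finger profile: width across tool y vs height
P=cloud("scene",d).reshape(-1,3);c,sn=np.cos(pose[2]),np.sin(pose[2])
a=(P[:,:2]-np.array(s["tcp_pos"])[:2])@np.array([[c,-sn],[sn,c]])*1000;h=(P[:,2]-s["tcp_pos"][2])*1000
for z in range(-5,110,10):
    m=(abs(a)<75).all(1)&(abs(h-z)<5)
    if m.sum()>3:print(z,m.sum(),"x",np.percentile(a[m,0],[2,98]).round(),"y",np.percentile(a[m,1],[2,98]).round())
E
```

```text
0 [-0.71  0.28  0.55  2.02 -0.19  0.89 -1.77]
1 [-0.2   0.24 -0.1   2.02  0.03  0.88  1.1 ]
[-225, 0, 20] [0.423 0.098 0.02 ] True
[-156, 0, 20] [0.491 0.088 0.02 ] True
[-12, 0, 200] [0.634 0.066 0.2  ] True
[-12, 0, 85] [0.634 0.066 0.085] True
t 3.41 press mm [-225.   -0.] 180.0 F [ 0.3 -0.8  0.1] width -0.0001
[-0.     0.074  0.997 -0.   ] [0.    0.074 0.997 0.   ]
319 160
25 15 x [ 7. 14.] y [-10.   8.]
35 51 x [-2. 14.] y [-16.  12.]
45 40 x [ 0. 14.] y [-16.  12.]
55 28 x [ 5. 14.] y [-15.   6.]
65 51 x [ 8. 16.] y [-28.  28.]
75 129 x [-7. 17.] y [-36.  33.]
85 106 x [-0. 19.] y [-45.  42.]
95 128 x [ 3. 20.] y [-53.  49.]
105 163 x [ 5. 21.] y [-63.  56.]
```

View pics/g.png

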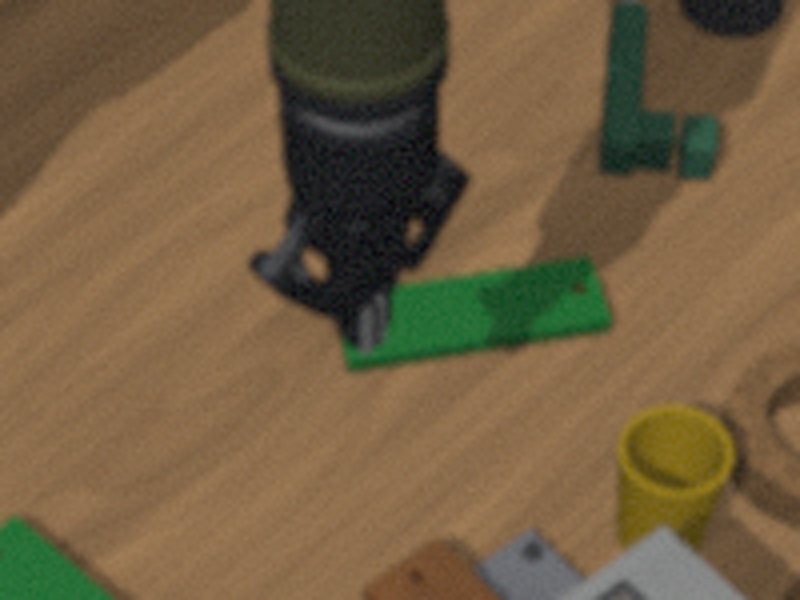

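The shut fingers are slim: ±16 mm in y up to 55 mm above the tip, with the knuckles starting above 60 mm. Pressing needs about 43 mm of depth below the roof top, so they clear the window. Now I push with force monitoring.

```bash
python3 - <<'E'
from h import *
ctrl.movel(w(pose,[-225,0,20])[0],max_speed=.12);s=st();F0=np.array(s["contact_force"])
ax=np.array([np.cos(pose[2]),np.sin(pose[2]),0])
ctrl.movel(w(pose,[-170,0,20])[0],max_speed=.04);st()
x=-170
while x<-146:
    x+=1.5;ctrl.movel(w(pose,[x,0,20])[0],max_speed=.03)
    f=(np.array(get_state()["contact_force"])-F0)@ax
    print(x,round(f,2),end="; ")
    if f<-6:break
print();st();im,d=vision.grab_frame("top");np.save("top2.npy",im)
cv2.imwrite("pics/push.png",cv2.resize(im[130:280,235:350],None,fx=4,fy=4,interpolation=cv2.INTER_CUBIC))
E
```

```text
t 4.94 press mm [-2.247e+02  1.000e-01] 20.4 F [-0.2 -0.5 -0.4] width -0.0001
t 6.47 press mm [-170.3    0. ] 20.0 F [1.2 0.8 0.3] width -0.0
-168.5 0.24; -167.0 0.07; -165.5 0.23; -164.0 -0.07; -162.5 0.25; -161.0 -0.67; -159.5 0.06; -158.0 0.32; -156.5 -0.39; -155.0 0.05; -153.5 0.23; -152.0 0.39; -150.5 0.09; -149.0 -0.92; -147.5 -0.59; -146.0 0.59; 
t 10.47 press mm [-145.9   -0. ] 20.0 F [ 0.5 -0.   0.4] width -0.0001
```

```bash
python3 - <<'E'
from h import *
im,_=vision.grab_frame("scene")
a=cv2.imread("pics/push.png");b=cv2.resize(im[170:320,290:450],None,fx=4,fy=4,interpolation=cv2.INTER_CUBIC)
cv2.imwrite("pics/push2.png",cv2.resize(np.hstack([a,b]),None,fx=.72,fy=.72))
E
```

```text
(no output)
```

View pics/push2.png

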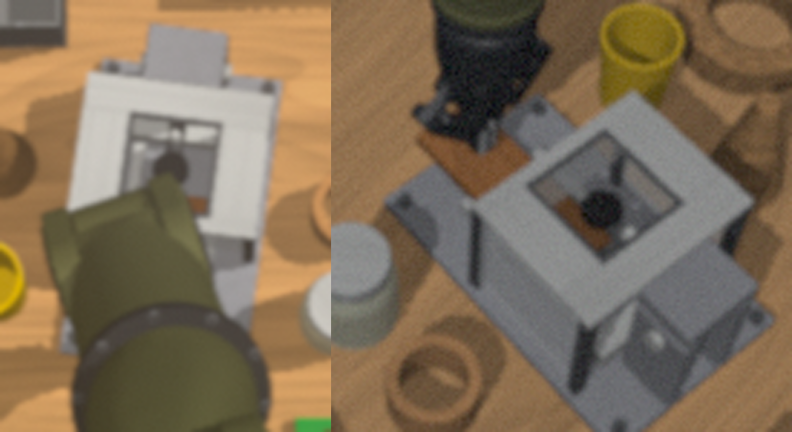

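```bash
python3 - <<'E'
from h import *
s=st();print("tcp px",proj("scene",s["tcp_pos"]))
for x in(-191,-145):print(x,proj("scene",w(pose,[[x,-30,27],[x,30,27],[x,0,27]])).round())
im,d=vision.grab_frame("scene");P=cloud("scene",d);c,sn=np.cos(pose[2]),np.sin(pose[2])
a=np.dstack([(P[...,:2]-pose[:2])@np.array([[c,-sn],[sn,c]]),P[...,2]])*1000
for v in range(205,236,3):print(v,*[("%d,%d,%d"%tuple(a[v,u])).rjust(13) for u in range(316,362,5)])
E
```

```text
t 10.57 press mm [-146.    0.] 20.0 F [-0.4  0.6 -0.4] width 0.0
tcp px [[340.76168939 223.85886322]]
-191 [[319. 217.]
 [338. 204.]
 [329. 210.]]
-145 [[331. 229.]
 [351. 216.]
 [341. 223.]]
205    -239,-1,-3     -231,7,-3  -143,-47,143  -134,-40,147  -131,-29,140  -124,-21,141    -134,2,108    -125,8,112     -174,74,0     -162,79,8
208    -231,-8,-1  -149,-56,134  319,-424,990     -206,19,1  -133,-27,125  -127,-18,123     -134,2,97    -177,60,-3     -163,64,8    -154,72,11
211   -224,-13,-1  -143,-60,132  -138,-51,130   -148,-29,98   -142,-19,95  -126,-19,113     -131,0,90    -162,46,13     -156,58,8     -150,69,5
214   -217,-18,-2    -208,-10,0  -130,-58,133  -131,-43,118   -136,-24,96   -134,-11,86     -131,1,77     -157,42,9     -149,52,9    -141,60,10
217   -209,-25,-1   -189,-25,22  -130,-57,121  -131,-42,106   -132,-27,91    -137,-8,67     -133,3,61    -150,36,10    -142,45,10     -136,56,7
220   -204,-29,-4   -183,-30,21   -176,-20,21   -166,-13,25   -145,-16,53    -135,-9,58     -131,2,51    -136,23,24    -135,39,10    -127,49,11
223   -196,-35,-2    -187,-27,1   -168,-27,23   -159,-19,26    -152,-9,24    -136,-8,43     -137,8,25    -130,18,24    -123,27,23    -115,37,23
226   -190,-40,-3    -181,-32,0   -164,-30,17   -153,-23,24   -147,-13,22    -137,-6,28     -132,4,22  319,-424,990    -117,22,23   -62,-18,130
229   -184,-45,-4    -174,-37,0    -162,-31,8   -146,-29,26   -139,-19,24   -132,-10,24    -124,-2,25     -116,6,27   -64,-29,126   -57,-22,127
232   -175,-52,-1    -163,-46,8   -154,-38,11   -145,-30,15   -133,-24,23   -126,-15,23    -118,-7,25   -65,-43,127   -58,-35,128   -52,-26,126
235   -162,-62,12    -157,-51,7    -149,-42,9    -141,-33,9   -125,-31,27   -119,-22,25   -112,-12,24   -59,-48,126   -53,-40,127    -60,-17,94
```

The plaque has not moved. Depth puts the fingertips about 8 mm above the reported TCP, so they slid over the top of the plaque without touching it: no force was felt, and the plaque's near end is still at x ≈ -190. I'll back off and find the true tip height with a guarded touch on the bare table.

```bash
python3 - <<'E'
from h import *
ctrl.movel(w(pose,[-146,0,35])[0]);ctrl.movel(w(pose,[-230,0,35])[0]);ctrl.movel(w(pose,[-230,0,14])[0],max_speed=.1)
F0=np.mean([(ctrl.pause(.02),get_state()["contact_force"])[1] for _ in range(5)],0)
z=14
while z>-14:
    z-=1;ctrl.movel(w(pose,[-230,0,z])[0],max_speed=.03)
    f=get_state()["contact_force"]-F0;print(z,round(f[2],1),end="; ")
    if abs(f[2])>3:break
s=st()
ctrl.movel(w(pose,[-230,0,z+14])[0],max_speed=.1);st()
E
```

```text
13 -0.2; 12 0.3; 11 -0.6; 10 -0.8; 9 0.5; 8 -0.7; 7 0.9; 6 -0.4; 5 -0.2; 4 -0.4; 3 -0.3; 2 0.5; 1 0.2; 0 0.2; -1 0.0; -2 -0.4; -3 -0.2; -4 -0.4; -5 -0.1; -6 -0.5; -7 -0.8; -8 -0.1; -9 -0.1; -10 0.4; -11 0.1; -12 0.6; -13 -0.1; -14 0.1; t 19.02 press mm [-230.   -0.] -14.1 F [-0.1  0.4  0.5] width -0.0003
t 19.31 press mm [-2.295e+02  2.000e-01] 0.3 F [-0.2  0.2 -0.3] width 0.0
```

```bash
python3 - <<'E'
from h import *
s=st();im,d=vision.grab_frame("scene");np.save("g2_d.npy",d)
c,sn=np.cos(pose[2]),np.sin(pose[2])
for f,T in(("g_d.npy",np.r_[w(pose,[-225,0,180])[0]]),("g2_d.npy",np.array(s["tcp_pos"]))):
    P=cloud("scene",np.load(f)).reshape(-1,3)
    a=(P[:,:2]-T[:2])@np.array([[c,-sn],[sn,c]])*1000;h=(P[:,2]-T[2])*1000
    m=(abs(a)<19).all(1)&(h>-25)&(h<50);o=np.argsort(h[m])[:22]
    print(f,[tuple(r) for r in np.c_[a[m],h[m]][o].round().astype(int).tolist()])
u,v=proj("scene",s["tcp_pos"])[0];print(u,v)
x,y=int(u)-50,int(v)-60
cr=cv2.resize(im[y:y+100,x:x+120],None,fx=6,fy=6,interpolation=cv2.INTER_CUBIC)
for hh in(0,10,20,30):
    p=(proj("scene",w(pose,[-229.5+11,0,hh]))[0]-[x-.5,y-.5])*6
    cv2.circle(cr,tuple(p.astype(int)),3,(0,0,255),-1)
cv2.imwrite("pics/tip.png",cr)
E
```

```text
t 19.31 press mm [-2.295e+02  2.000e-01] 0.3 F [-0.2  0.2 -0.3] width 0.0
g_d.npy [(9, -8, 20), (7, -9, 22), (12, -2, 23), (12, 4, 24), (13, 0, 25), (12, -5, 25), (10, -8, 25), (12, -2, 26), (14, -9, 26), (8, 9, 27), (13, -8, 28), (10, -8, 28), (9, -10, 29), (13, -6, 29), (14, -1, 29), (8, -15, 31), (13, 0, 31), (10, -8, 31), (9, 12, 32), (14, -4, 32), (13, -5, 32), (12, -2, 32)]
g2_d.npy [(-1, -12, -7), (15, -6, -7), (-1, -2, -7), (5, 5, -6), (-18, -5, -6), (0, 13, -6), (10, -5, -6), (13, -1, -5), (3, -3, -5), (14, 14, -5), (8, -16, -5), (-11, -11, -5), (4, 7, -5), (15, 1, -5), (12, -16, -5), (4, -16, -5), (-12, -13, -5), (-3, -7, -5), (-3, -11, -5), (1, 18, -5), (-8, -3, -5), (-11, -7, -5)]
319.0303364891686 206.29303990251015
```

View pics/tip.png

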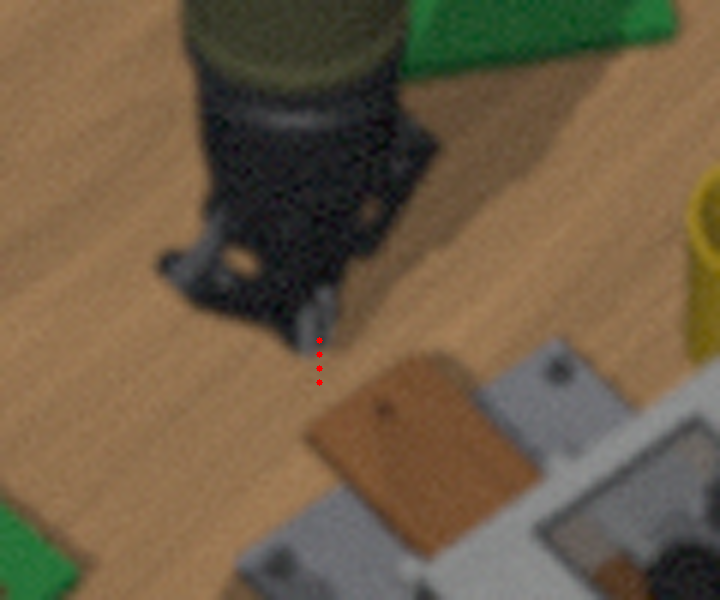

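The picture shows the real tip about 22 mm above the reported TCP (dots mark heights of 0, 10, 20 and 30 mm, and the tip sits at the 20–25 mark). The touch test agrees, since TCP z = -14 made no contact. I'll push with TCP z = -3, which puts the tip at about 19 mm, mid-face on the plaque.

```bash
python3 - <<'E'
from h import *
ax=np.array([np.cos(pose[2]),np.sin(pose[2]),0])
ctrl.movel(w(pose,[-225,0,-3])[0],max_speed=.1);F0=np.mean([(ctrl.pause(.02),get_state()["contact_force"])[1] for _ in range(4)],0)
ctrl.movel(w(pose,[-164,0,-3])[0],max_speed=.06)
x=-164
while x<-146:
    x+=1.5;ctrl.movel(w(pose,[x,0,-3])[0],max_speed=.03)
    F=np.array(get_state()["contact_force"])-F0;f=F@ax
    print(x,round(f,1),round(F[2],1),end="; ")
    if abs(f)>5 or abs(F[2])>8:break
st();im,d=vision.grab_frame("scene")
P=cloud("scene",d).reshape(-1,3);c,sn=np.cos(pose[2]),np.sin(pose[2])
u=im[170:320,290:450];cv2.imwrite("pics/push3.png",cv2.resize(u,None,fx=4,fy=4,interpolation=cv2.INTER_CUBIC))
E
```

```text
-162.5 0.6 -0.3; -161.0 0.3 0.1; -159.5 0.1 0.2; -158.0 0.5 -1.3; -156.5 -2.9 2.8; -155.0 -7.2 4.9; t 22.34 press mm [-157.5   -0.2] -3.3 F [-7.4  2.   4.7] width 0.0001
```

View pics/push3.png

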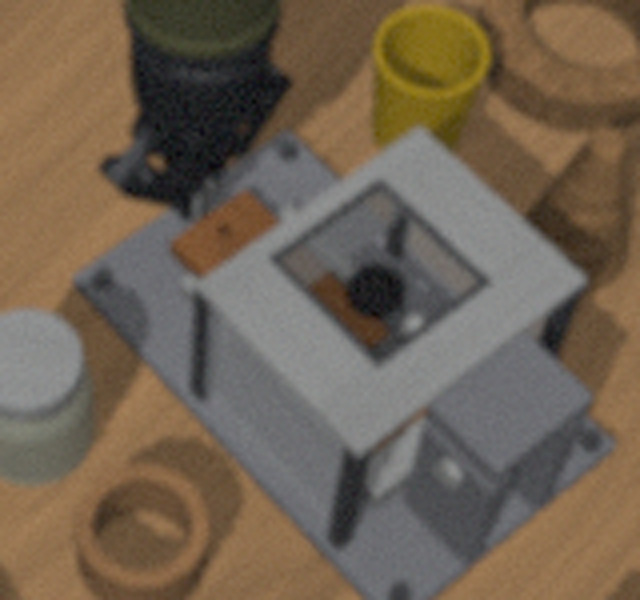

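The plaque is home: the fingers stopped at x -157.5 with 7 N, so with the 11 mm half width the near face is at about -146, and the picture shows the short stub left outside the guard. Measured against the reported TCP, the gripper half-width at roof level is about 28 mm at full press, against 36 mm for the window. That clears, so I withdraw, go over the window and press with force monitoring.

```bash
python3 - <<'E'
from h import *
ctrl.pause(.25)
ctrl.movel(w(pose,[-195,0,-2])[0],max_speed=.1)
ctrl.movel(w(pose,[-195,0,165])[0],max_speed=.2)
ctrl.movel(w(pose,[-12,0,165])[0],max_speed=.15);st()
ctrl.movel(w(pose,[-12,0,115])[0],max_speed=.1)
F0=np.mean([(ctrl.pause(.02),get_state()["contact_force"])[1] for _ in range(4)],0)
z=115
while z>62:
    z-=2.5;ctrl.movel(w(pose,[-12,0,z])[0],max_speed=.05)
    s=get_state();F=np.array(s["contact_force"])-F0;print(z,round(s["tcp_pos"][2]*1000,1),F.round(1),end="; ")
    if F[2]>13 or np.hypot(*F[:2])>6:break
st()
E
```

```text
t 25.54 press mm [-12.6   0.1] 164.9 F [-0.1 -0.1 -1. ] width -0.0003
112.5 112.7 [-0.1  0.1  0.1]; 110.0 109.8 [ 0.3  0.1 -0.3]; 107.5 107.3 [-0.3  0.5  0.7]; 105.0 104.8 [-0.8 -0.3  0.1]; 102.5 102.3 [-0.   0.3 -0.4]; 100.0 99.8 [ 1.1  0.9 -0.2]; 97.5 97.3 [ 0.2  0.6 -0.3]; 95.0 94.8 [-0.1 -0.6 -0.6]; 92.5 92.5 [ 0.2 -1.5 -0.1]; 90.0 90.0 [-2.7 -0.6  2.8]; 87.5 87.4 [-2.1  0.   3.3]; 85.0 84.9 [-3.   1.2  2.9]; 82.5 82.4 [-2.6  1.1  1.9]; 80.0 79.9 [-2.7  0.3  2.5]; 77.5 77.4 [-2.5  0.4  2.5]; 75.0 74.9 [-2.8  0.4  2. ]; 72.5 72.4 [-2.4 -0.1  2.4]; 70.0 69.9 [-3.2  1.1  1.2]; 67.5 68.2 [-6.4  0.3  8. ]; t 31.01 press mm [-11.8   0. ] 68.2 F [-6.3  0.4  8.1] width -0.0001
```

Force rises sharply at 68 mm, which suggests the limit. I'll press a little harder to be sure, then look.

```bash
python3 - <<'E'
from h import *
F0=np.array([0,0,0])
for z in(66.5,65,63.5):
    ctrl.movel(w(pose,[-12,0,z])[0],max_speed=.05);ctrl.pause(.1)
    s=st();F=np.array(s["contact_force"])
    if F[2]>20 or np.linalg.norm(F)>28:break
ctrl.pause(.2);st()
ctrl.movel(w(pose,[-12,0,115])[0],max_speed=.12);ctrl.movel(w(pose,[-12,0,165])[0],max_speed=.15);ctrl.movel(w(pose,[-200,0,165])[0],max_speed=.2);st()
for n,(x,y,W) in dict(scene=(330,190,110),top=(255,140,80)).items():
    im,d=vision.grab_frame(n);np.save(n+"_d3.npy",d)
    cv2.imwrite(f"pics/{n}3.png",cv2.resize(im[y:y+W,x:x+W],(560 if n=="scene" else 400,)*2,interpolation=cv2.INTER_CUBIC))
    P=cloud(n,d);bg=cv2.cvtColor(im,cv2.COLOR_BGR2GRAY);c,sn=np.cos(pose[2]),np.sin(pose[2])
    a=np.dstack([(P[...,:2]-pose[:2])@np.array([[c,-sn],[sn,c]]),P[...,2]])*1000
    m=(a[...,0]>-30)&(a[...,0]<6)&(abs(a[...,1])<16)&(bg<45)
    print(n,m.sum(),"pad",np.median(a[m],0).round(1),np.percentile(a[m][:,2],[10,90]).round())
E
```

```text
t 31.36 press mm [-11.8   0. ] 68.0 F [-7.8  0.7 13.6] width 0.0002
t 31.71 press mm [-11.7   0.1] 67.7 F [-11.   -0.5  23. ] width 0.0
t 31.91 press mm [-11.7   0.1] 67.7 F [-9.8  0.1 22.9] width -0.0002
t 34.05 press mm [-199.    0.] 164.9 F [ 0.5 -0.5 -0.5] width 0.0003
scene 127 pad [-9.1 -1.5 85.3] [81. 90.]
  return _methods._mean(a, axis=axis, dtype=dtype,
  ret = um.true_divide(
Traceback (most recent call last):
IndexError: index -1 is out of bounds for axis 0 with size 0
```

View pics/scene3.png

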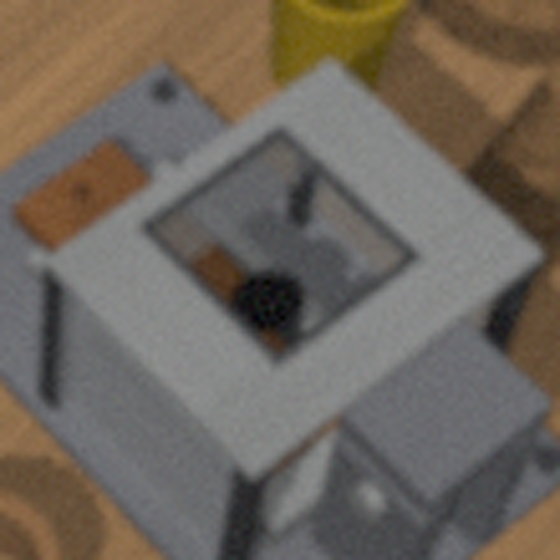

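The pad is at z ≈ 85 in the scene camera, which reads 2 mm low, so about 87: fully down. The plaque's near-end edge is at pixel (342,224), and (341,223) is predicted for home. The arm is clear, so I hand in.

```bash
python3 -c "
from station import ticket
print(ticket.close_job())"
```

```text
the job is handed in; nothing more can be done
None
```

I handed the job in at about 34 s: the plaque is home against the back stop, the lever is fully down and the arm is withdrawn clear of the press. My own checks agree, but the judge's result was not shown.

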